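# Roll down a mosaic border strip

### The job

The mosaic strip on the worktop still stands proud of its warped backer: take the hand roller from its stand and roll it along the strip with a steady, firm push until every tile is fully bedded, without bearing down so hard that a tile cracks and without touching the strip with the gripper. Then put the roller back seated upright in its stand, and leave the other things on the worktop where they are.

Things in the scene. Friction and masses are not known exactly. Their poses are not given: they have to be found in the camera images.
- strip: mosaic strip: plywood backer 252 x 78 x 6 mm, its middle fixed on a 13 mm batten, 12 white tiles side by side. Origin: on the worktop, below the middle; x along the length, y along each tile, z up. Bedded tile tops are 26 mm up in the middle; the ply's free ends are warped, one up, one down, by 1 to 9 mm at the end tile (not measured). Tile k is at x = (k - 6.5) x 19 mm.
- stand: plain wooden open-topped box, the roller's stand, 62 (x) x 116 (y) x 54 mm high, walls 6 mm, fixed on the worktop. Origin: centre of its underside, z up. The roller hangs in it, wheel inside, its wooden body resting on the rims of the two long walls; its origin is then 10 mm above the stand's, its axes parallel to the stand's (or turned by half a turn).
- roller: hand roller, 0.3 to 0.5 kg: black rubber wheel, 40 mm diameter, 60 mm wide, under a wooden body 66 x 96 x 12 mm (underside 44 mm above the wheel's lowest line); over it an upright wooden handle 30 (x) by 36 mm (y), 66 to 133 mm above the wheel's lowest line. Origin: lowest point of the wheel, below the handle's centre; z up the handle, y along the axle: it rolls along x.
- wheel (a joint): turn of the roller's wheel about its axle, rad, free running, 0 at the start; 1 rad is 20 mm of rolling.
- tape: roll of beige tape lying flat, 96 mm across, 25 mm high; a bystander. Origin: centre of its underside.
- scissors: red-handled scissors lying flat, 87 x 199 x 9 mm; a bystander. Origin: centre of the underside.
- mug: white spotted mug, 82 x 114 x 91 mm; a bystander. Origin: centre of its underside.
- glass: drinking glass, 76 mm across, 86 mm high; a bystander. Origin: centre of its underside.
- tile1 (a joint): how far tile 1 is pressed into its adhesive foam, m: near 0 it stands proud, 0.0045 is hard down on the backer, bedded from 0.003. This is the tile at the strip's -x end. Each tile is 17 x 64 x 7 mm. The thin tiles crack when the roller bears on the strip with more than 30 N; 15 to 21 N is a good rolling force.
- tile2 (a joint): how far tile 2 is pressed into its adhesive foam, m: near 0 it stands proud, 0.0045 is hard down on the backer, bedded from 0.003. The foam is stiff: it starts to give at about 12 N on one tile, then sinks at about 25 mm/s for each newton more, and does not spring back.
- tile3 (a joint): how far tile 3 is pressed into its adhesive foam, m: near 0 it stands proud, 0.0045 is hard down on the backer, bedded from 0.003.
- tile4 (a joint): how far tile 4 is pressed into its adhesive foam, m: near 0 it stands proud, 0.0045 is hard down on the backer, bedded from 0.003.
- tile5 (a joint): how far tile 5 is pressed into its adhesive foam, m: near 0 it stands proud, 0.0045 is hard down on the backer, bedded from 0.003.
- tile6 (a joint): how far tile 6 is pressed into its adhesive foam, m: near 0 it stands proud, 0.0045 is hard down on the backer, bedded from 0.003.
- tile7 (a joint): how far tile 7 is pressed into its adhesive foam, m: near 0 it stands proud, 0.0045 is hard down on the backer, bedded from 0.003.
- tile8 (a joint): how far tile 8 is pressed into its adhesive foam, m: near 0 it stands proud, 0.0045 is hard down on the backer, bedded from 0.003.
- tile9 (a joint): how far tile 9 is pressed into its adhesive foam, m: near 0 it stands proud, 0.0045 is hard down on the backer, bedded from 0.003.
- tile10 (a joint): how far tile 10 is pressed into its adhesive foam, m: near 0 it stands proud, 0.0045 is hard down on the backer, bedded from 0.003.
- tile11 (a joint): how far tile 11 is pressed into its adhesive foam, m: near 0 it stands proud, 0.0045 is hard down on the backer, bedded from 0.003.
- tile12 (a joint): how far tile 12 is pressed into its adhesive foam, m: near 0 it stands proud, 0.0045 is hard down on the backer, bedded from 0.003. This is the tile at the strip's +x end.

How it is judged (in metres and radians):
On the way, in this order (a step that is already met when the one before it is completed fails the run):
1. the roller is lifted out of its stand (z of roller in the frame of stand above 0.05 m), for 0.1 s.
2. the roller is rolled along the strip: it bears on the strip and its wheel has turned by 2 rad or more (contact force between roller and strip above 3 N and (value of joint wheel above 2 rad or value of joint wheel below -2 rad)), for 0.05 s.
3. all twelve tiles are bedded (value of joint each of tile1, tile2, tile3, tile4, tile5, tile6, tile7, tile8, tile9, tile10, tile11, tile12 above 0.003 m), for 0.2 s.
At the end, for the whole second after the job is handed in: All twelve tiles are pressed in by more than 3 mm of their 4.5 mm, and the roller is released and at rest, upright within 0.1 rad, seated in its stand (origin within 4 mm of its seated height and 20 mm of the stand's middle) (all of step 3 and z of roller in the frame of stand between 0.006 and 0.014 m and horizontal distance between roller and stand below 0.02 m and angle between roller's own z axis and vertical below 0.1 rad and linear speed of roller below 0.02 m/s); the robot touches nothing.
It fails at once if a tile cracks: the roller bears on the strip with more than 30 N (contact force between roller and strip above 30 N).
It fails at once if the gripper touches the strip (contact force between the fingers and strip above 1 N).
It fails at once if a bystander is moved by more than 30 mm (distance of any of tape, scissors, mug, glass from where it was at the start of the episode above 0.03 m).
It also fails if it takes over 72 s, if anything falls off the work surface, if the arm or the gripper's body presses on something with over 40 N, if the wrist force passes 120 N, or if a joint passes its speed limit or range.

### The arm

A 6-joint arm with a two-finger parallel gripper is mounted at the origin on a cart in front of the work surface, level with it; the furniture and walls round the work are solid. World frame = base frame: x ahead of the robot, y to its left, z up, the work surface at z = 0. Lengths are in mm, angles in rad, forces in N, time in s.
With the tool pointing down it reaches from about 325 to 900 mm from the base axis. Payload 3.5 kg.
Tool frame: the origin (TCP) lies at the very end of the fingers, on their centre line; the grasp point (between the pads) lies 19 mm behind it; z points along the fingers, y is the line along which they close (so a half turn about z gives the same grasp; the last joint's range is limited). The gripper opens to 85 mm and grips with 20 to 120 N. Pads are 22 mm wide; open, the fingers measure 114 mm over their backs; the gripper's body (76 mm by 85 mm) begins 54 mm behind the grasp point. The pads swing forward as they close: fully open they stand 13 mm farther back than shut.
Start: joints at [-1.33, 0.276, -0.026, 1.268, 0, 1.467], TCP at [210.655, -588.427, 231.313] pointing down, gripper open.
Joint ranges: [-3.12, 3.12], [-0.85, 1.88], [-1.08, 1.24], [-1.95, 2.15], [-1.57, 1.53], [-3.14, 3.14]. Speed limits (rad/s): [2.57, 2.57, 3.14, 3.14, 3.14, 3.14].

### API

Orientations are given as a unit quaternion [w, x, y, z].
In Python, from plant import robot gives the robot as it stands. Calls block until the motion is done:
- robot.move_pose(position, orientation): joint-space move of the TCP to a pose.
- robot.movel(position, frame=None, vel=150): straight line of the TCP; frame=None keeps the orientation; vel is the mean speed in mm/s.
- robot.move_j(angles): joint-space move.
- robot.release() and robot.clamp(newtons=None): open the fingers fully, or close them until they stop; newtons is the grip in N (None keeps the last).
- robot.sleep(seconds).
- robot.solve_ik(position, orientation): joint angles nearest the present ones, or None.
- robot.camera(name): name is "scene" or "top"; returns a dict with "pixels" (480x640x3 uint8, red, green, blue), "range_z" (480x640 float32, mm along the optical axis (not along the pixel's ray), 0 where there is no reading), "fx", "fy", "cx", "cy" (pixels), "cam_to_world" (4x4, takes a point from camera to world coordinates). Camera axes: x right, y down, z forward; pixel columns grow to the right and rows downward; lengths in mm; the calibration is good to about 2 mm. A picture is of the moment at which its call begins.
A pose or a line that the arm cannot do raises robot.IKError and nothing moves.
- robot.sign_off(): hands the job in; it is judged then, once.
Trained networks look in a picture, given as the dict that the camera call returned (one of the last four; its "shot" number tells which), for a name from the list of things; names that differ only in an ending like _2 or _b are one class to them, and where a whole thing is asked for, a point or a joint stands for the part that bears it (a point fixed in the world has none). Each returns a list of dicts, best first, with "score" (0 to 1); they miss things now and then, are a little off and sometimes report something else, mostly with a low value. They report only what shows in the picture. A call takes as long as a camera call.
- robot.cut_out(picture, label): "region" (480x640 bool, what is visible of it) and "box" ([centre column, centre row, width, height] in pixels, round what is visible of it).
- robot.landmark_of(picture, label): "position" ([column, row] in pixels: a listed point, or the origin of a listed thing).
Readings, each from a call of its own:
- robot.get_clock(): time.
- robot.get_joints(): joint angles.
- robot.get_joint_vel(): joint speeds.
- robot.get_joint_torque(): joint torques, N m.
- robot.get_eef_pos(): TCP position.
- robot.get_tool_rot(): TCP orientation.
- robot.get_force(): force on the tool from outside, world axes, zero at the start.
- robot.get_wrist_torque(): the same for the moment, N m.
- robot.get_finger_gap(): finger opening in mm.
- robot.get_gripper_force(): force on a finger pad.
Only numpy, scipy, OpenCV 4.12 (cv2) and the standard library are available. Lean on these libraries where they do the work, as an engineer would, in place of code of your own. Each camera call takes 0.05 s, during which the arm holds its last target. There are 200 camera calls.

## Working session

There is one attempt and no reset: what is moved stays moved. The work goes in short steps, each a Python script; the robot and the scene stay as the last script left them, time stands still between calls to the robot, and variables do not carry over. Pictures are saved under pics/ and viewed, at most 10 in all, crops included, and the job is handed in when it is done.

```bash
ls; mkdir -p pics
cat > h.py <<'E'
import numpy as np, cv2
from plant import robot
def pts(p, mask):
    v,u=np.nonzero(mask&(p["range_z"]>0)); z=p["range_z"][v,u]
    c=np.stack([(u-p["cx"])*z/p["fx"],(v-p["cy"])*z/p["fy"],z,np.ones_like(z)])
    return (np.array(p["cam_to_world"])@c)[:3].T
E
python3 - <<'E'
from h import *
ims=[]
for n in ("top","scene"):
    p=robot.camera(n); cv2.imwrite(f"pics/{n}0.png",p["pixels"][:,:,::-1])
    print(n,np.round(p["cam_to_world"],2).tolist(),p["fx"])
    for l in ("strip","stand","roller","tape","scissors","mug","glass"):
        for d in robot.cut_out(p,l)[:2]:
            P=pts(p,d["region"])
            if len(P)<20: continue
            r=cv2.minAreaRect(P[:,:2].astype(np.float32))
            print(l,round(d["score"],2),np.round(d["box"]),"z",np.percentile(P[:,2],[2,50,98]).round(),"rect",np.round(r[0]),np.round(r[1]),round(r[2],1))
print(robot.get_tool_rot(),robot.get_clock(),robot.get_force())
E
```

```text
pics
top [[-0.02, -0.98, 0.18, 404.69], [-1.0, 0.02, 0.02, 63.93], [-0.02, -0.18, -0.98, 1038.04], [0.0, 0.0, 0.0, 1.0]] 513.305907928282
strip 0.71 [386. 291. 133.  53.] z [ 7. 28. 36.] rect [490. -52.] [ 83. 261.] 1.9
stand 0.74 [213. 297.  77.  47.] z [-1. 36. 62.] rect [476. 301.] [ 62. 133.] 14.6
stand 0.51 [382. 177.  89.  39.] z [-3.  7. 12.] rect [714. -45.] [171.  85.] 78.4
roller 0.77 [208. 297.  58.  49.] z [ 60.  67. 144.] rect [485. 298.] [77. 97.] 14.4
roller 0.22 [302. 182.  48.  46.] z [-2. 23. 28.] rect [722. 118.] [ 97. 103.] 89.2
tape 0.86 [300. 183.  47.  49.] z [ 1. 23. 28.] rect [718. 117.] [95. 92.] 11.1
tape 0.67 [213. 298.  71.  46.] z [ 2. 44. 56.] rect [479. 295.] [ 61. 116.] 13.6
scissors 0.75 [384. 180.  91.  35.] z [-1.  7. 12.] rect [714. -56.] [187.  85.] 80.5
mug 0.82 [473. 191.  58.  49.] z [ 4. 44. 91.] rect [ 687. -219.] [117.  86.] 79.2
glass 0.66 [165. 183.  44.  45.] z [ 8. 42. 87.] rect [708. 385.] [76. 75.] 88.8
scene [[-0.43, -0.41, 0.8, -621.03], [-0.9, 0.19, -0.39, 660.97], [0.0, -0.89, -0.45, 731.18], [0.0, 0.0, 0.0, 1.0]] 610.9110361446837
strip 0.94 [369. 254.  76.  39.] z [ 2. 26. 33.] rect [421.  39.] [169. 478.] 54.4
stand 0.93 [252. 287.  60.  44.] z [ 0. 29. 55.] rect [495. 319.] [160. 112.] 37.7
roller 0.73 [253. 260.  52.  57.] z [ 41.  69. 144.] rect [573. 264.] [112. 308.] 71.6
tape 0.84 [285. 230.  37.  25.] z [-1. 16. 27.] rect [734. 110.] [ 94. 139.] 68.8
scissors 0.71 [336. 222.  57.  20.] z [ 0.  7. 12.] rect [713. -49.] [173.  87.] 81.7
scissors 0.68 [254. 259.  54.  52.] z [  3.  69. 144.] rect [577. 276.] [109. 303.] 78.6
mug 0.91 [397. 200.  46.  41.] z [ 6. 64. 91.] rect [529. -98.] [109. 791.] 54.7
glass 0.68 [181. 240.  30.  44.] z [ 4. 58. 86.] rect [757. 375.] [ 79. 189.] 76.5
[ 3.32535001e-05  9.85261031e-01  1.71057590e-01 -1.02639855e-05] 0.8 [-0.09143896 -0.40682184  0.00636785]
```

Run:
```python
from h import *
p=robot.camera("top")
cv2.imwrite("pics/c.png",cv2.resize(p["pixels"][150:350,130:530,::-1],(800,400)))
A=pts(p,np.ones((480,640),bool))
near=lambda c,r:A[np.hypot(A[:,0]-c[0],A[:,1]-c[1])<r]
H=near((480,298),70); H=H[(H[:,2]>130)]
print("handle",len(H),H.mean(0),cv2.minAreaRect(H[:,:2].astype(np.float32)))
B=near((480,298),80); 
for lo,hi in((60,75),(45,58)):
    b=B[(B[:,2]>lo)&(B[:,2]<hi)]; print(lo,len(b),cv2.minAreaRect(b[:,:2].astype(np.float32)),np.median(b[:,2]))
hsv=cv2.cvtColor(p["pixels"],cv2.COLOR_RGB2HSV); white=(hsv[...,1]<60)&(hsv[...,2]>150)
m=np.zeros((480,640),bool); m[255:330,310:460]=1
W=pts(p,m&white); W=W[W[:,2]>15]
r=cv2.minAreaRect(W[:,:2].astype(np.float32)); print("tiles",len(W),r)
S=pts(p,m); S=S[S[:,2]>14]; print("S",cv2.minAreaRect(S[:,:2].astype(np.float32)))
a=np.deg2rad(r[2]); d=np.array([-np.sin(a),np.cos(a)]) if r[1][0]<r[1][1] else np.array([np.cos(a),np.sin(a)])
s=(W[:,:2]-r[0])@d; t=(W[:,:2]-r[0])@[d[1],-d[0]]
for k in range(12):
    q=W[(abs(s-(k-5.5)*19)<8)&(abs(t)<28)]; print(k,len(q),np.median(q[:,2]).round(1))
print("d",d)
G=near((600,0),60);print("table",np.median(G[:,2]))
```

```text
handle 350 [479.19504643 294.91358592 141.18700676] ((479.7749328613281, 296.5770263671875), (30.04500961303711, 36.63693618774414), 12.886212348937988)
60 1232 ((479.8402099609375, 296.7475891113281), (66.2039794921875, 96.69863891601562), 14.139185905456543) 65.98449879002783
45 233 ((479.1496276855469, 294.7447509765625), (63.01947784423828, 116.80380249023438), 13.560461044311523) 53.26615148675853
tiles 4244 ((487.7266845703125, -51.084022521972656), (77.30030822753906, 244.76397705078125), 2.1976847648620605)
S ((473.7067565917969, -34.65180969238281), (107.18266296386719, 282.3204345703125), 3.4622490406036377)
0 207 35.1
1 243 33.9
2 240 32.2
3 229 30.0
4 227 29.8
5 224 29.1
6 214 29.4
7 225 29.3
8 209 29.7
9 230 27.3
10 227 26.3
11 210 23.7
d [-0.03834743  0.99926447]
table -0.36970469091431823
```

View pics/c.png

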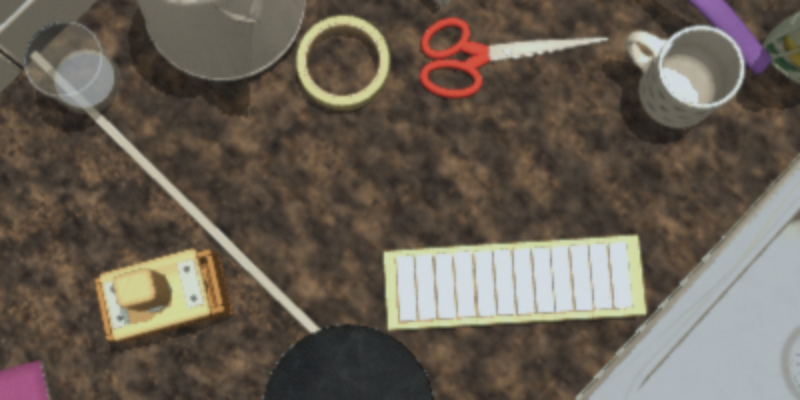

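Run:
```python
from h import *
a=cv2.imread("pics/top0.png");b=cv2.imread("pics/scene0.png")
cv2.imwrite("pics/d.png",np.vstack([cv2.resize(a,(0,0),fx=.62,fy=.62),cv2.resize(b,(0,0),fx=.62,fy=.62)]))
p=robot.camera("top")
for (u,v) in [(304,347),(304,320),(280,305),(250,270),(200,225),(240,160),(420,345),(445,310),(470,270),(500,250)]:
    m=np.zeros((480,640),bool); m[v-1:v+2,u-1:u+2]=1; q=pts(p,m); print(u,v,np.round(np.median(q,0)) if len(q) else None)
```

```text
304 347 [381. 115.  18.]
304 320 [433. 115.  18.]
280 305 [465. 164.  -0.]
250 270 [537. 224.   0.]
200 225 [634. 330.  -1.]
240 160 [719. 220. 150.]
420 345 [ 380. -113.    2.]
445 310 [ 448. -167.   -1.]
470 270 [ 527. -222.    1.]
500 250 [ 567. -285.   -1.]
```

View pics/d.png

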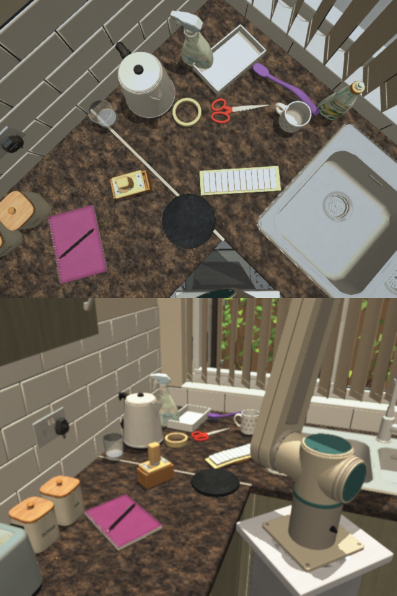

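```bash
cat >> h.py <<'E'
def q(deg):  # tool down, closing axis y at yaw deg
    f=np.deg2rad(deg); y=np.array([np.cos(f),np.sin(f),0]); z=np.array([0,0,-1.]); x=np.cross(y,z)
    from scipy.spatial.transform import Rotation as R
    a=R.from_matrix(np.stack([x,y,z],1)).as_quat(); return [a[3],a[0],a[1],a[2]]
E
python3 - <<'E'
from h import *
# strip: tile whites only
p=robot.camera("top"); d=robot.cut_out(p,"strip")[0]["region"]
rgb=p["pixels"].astype(int); w=d&(rgb[...,2]>rgb[...,0]-12)&(rgb.min(2)>150)
w=cv2.morphologyEx(w.astype(np.uint8),cv2.MORPH_OPEN,np.ones((3,3)))>0
W=pts(p,w); W=W[W[:,2]>15]; print(len(W),cv2.minAreaRect(W[:,:2].astype(np.float32)),W.mean(0))
for lbl,c,ys in(("stand",(479.6,296),(14,-166)),("strip0",(492,-156),(92,-88)),("strip1",(485,53),(92,-88))):
    for y in ys:
        j=robot.solve_ik([*c,95],q(y)); print(lbl,y,None if j is None else np.round(j,2))
E
```

```text
3185 ((487.66436767578125, -47.52757263183594), (63.27546310424805, 224.56903076171875), 2.067021369934082) [487.38902362 -48.95749287  29.60262426]
stand 14 [ 0.44  0.28 -0.33  0.96  0.    1.76]
stand -166 [ 0.44  0.28 -0.33  0.96  0.   -1.38]
strip0 92 [-0.43  0.2  -0.43  0.94  0.   -0.47]
strip0 -88 [-0.43  0.2  -0.43  0.94  0.    2.67]
strip1 92 [-0.02  0.15 -0.49  0.93  0.   -0.06]
strip1 -88 [-0.02  0.15 -0.49  0.93  0.    3.08]
```

Run:
```python
from h import *
robot.move_pose([479.5,296,200],q(-166.1))
robot.movel([479.5,296,94],vel=100)
print(robot.get_clock(),robot.get_eef_pos(),robot.get_finger_gap(),robot.get_force())
robot.clamp(80)
print(robot.get_clock(),robot.get_finger_gap(),robot.get_gripper_force(),robot.get_force(),robot.get_eef_pos())
robot.movel([479.5,296,180],vel=100)
robot.sleep(.2)
print(robot.get_clock(),robot.get_finger_gap(),robot.get_force(),robot.get_wrist_torque(),robot.get_eef_pos())
p=robot.camera("scene"); cv2.imwrite("pics/e.png",p["pixels"][150:350,150:450,::-1])
```

```text
5.4417 [480.19452233 296.33384239  94.77455599] 85.27685559003278 [ 0.40954749 -0.69281473 -0.66497623]
5.9917 29.658290512041443 79.96254086494446 [0.74977133 0.56060325 1.31802729] [480.03609707 296.24253396  94.45412528]
7.2 29.043010707931458 [-0.34942011  0.66695898 -3.71588203] [ 0.04826506 -0.03069115 -0.00809325] [478.93728344 295.73166063 179.09944452]
```

View pics/e.png

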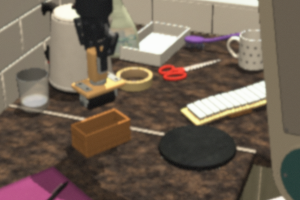

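```bash
cat >> h.py <<'E'
C=np.array([488.,-49.]); D=np.array([-.0365,.99933]); S0=12
def xy(s): return C+s*D
E
python3 - <<'E'
from h import *
Q=q(92.1)
robot.move_pose([*xy(-104),175],Q); robot.movel([*xy(-104),130],vel=100); robot.sleep(.3)
f0=np.mean([robot.get_force() for _ in range(8)],0)
print(robot.get_clock(),f0,robot.get_eef_pos(),robot.get_joints()[5])
np.save("f0.npy",f0)
z=130.
while z>108:
    z-=1.0 if z>123 else .4
    t=robot.get_clock(); robot.movel([*xy(-104),z],vel=20)
    f=robot.get_force()-f0; print(round(z,1),np.round(f,1),np.round(robot.get_eef_pos()[2],2),round(robot.get_clock()-t,3))
    if f[2]>14: break
E
```

```text
9.8 [-0.45964907  0.49760016 -4.75643868] [ 492.35042838 -153.19145349  130.718523  ] -0.46371513724680063
129.0 [ 0.8 -0.3  0.5] 129.02 0.25
128.0 [ 0.2 -0.2  0.8] 127.84 0.25
127.0 [ 0.9 -0.3  0.5] 126.89 0.25
126.0 [ 0.7 -0.2  1.3] 125.9 0.25
125.0 [0.8 0.3 1.2] 124.9 0.25
124.0 [ 1.1 -0.7  1.3] 123.91 0.25
123.0 [0.  0.4 0.2] 122.91 0.25
122.6 [ 0.9 -0.5  1.3] 122.57 0.25
122.2 [ 1.1 -0.3  1.2] 122.16 0.25
121.8 [-0.2 -0.7  1. ] 121.77 0.25
121.4 [ 0.3 -0.8  1.3] 121.35 0.25
121.0 [ 0.9 -1.1  1.2] 120.97 0.25
120.6 [ 0.7 -0.4  1.3] 120.57 0.25
120.2 [-0.  -0.7  1.3] 120.39 0.25
119.8 [-0.6  0.6  6.2] 120.31 0.25
119.4 [-1.3  0.5 10.1] 120.2 0.25
119.0 [-1.1 -0.  12.3] 120.0 0.25
118.6 [-2.   0.8 11.8] 119.7 0.25
118.2 [-2.3  1.  11.5] 119.33 0.25
117.8 [-2.6  1.8 11.7] 118.95 0.25
117.4 [-3.1  0.6 13.9] 118.56 0.25
117.0 [-2.7  1.  11.9] 118.17 0.25
116.6 [-2.5  0.5 12.2] 117.79 0.25
116.2 [-1.6  0.2 12.4] 117.39 0.25
115.8 [-1.7 -0.4 12.7] 117.0 0.25
115.4 [-2.7  0.7 13.2] 116.65 0.25
115.0 [-2.8  1.2 14.3] 116.56 0.25
```

```bash
cat > roll.py <<'E'
from h import *
T=(np.arange(12)-5.5)*19
PR=np.array([35.5,33.8,32.0,30.6,29.8,29.5,29.4,29.2,28.6,27.5,26,24])
def run(s,z,s1,ds,Ft,f0,Q=None):
    log=[]; sg=np.sign(s1-s)
    while True:
        F=np.mean([robot.get_force()-f0 for _ in range(3)],0); f=F[2]; n=np.linalg.norm(F)
        log.append((s,z,robot.get_eef_pos()[2],*F)); print(*np.round(log[-1],1))
        if n>27: z+=1.5; robot.movel([*xy(s),z],vel=50); print("HIGH"); continue
        if sg*(s1-s)<.1 and abs(f-Ft)<2.5: return s,z
        e=Ft-max(f,n*.95)
        s2=s+sg*min(ds,abs(s1-s)) if e<9 else s
        z+=np.clip(-e*(.06 if e>0 else .1),-.6,1)+np.interp(s2,T,PR)-np.interp(s,T,PR)
        s=s2; robot.movel([*xy(s),z],vel=20)
E
python3 - <<'E'
from roll import *
f0=np.load("f0.npy")+[0.5,-.4,1.2]; np.save("f0.npy",f0)
s,z=run(-104,115.,-20,4,17,f0)
print(s,z,robot.get_clock())
E
```

```text
-104.0 115.0 116.6 -3.3 1.6 13.1
-100.0 114.4 116.3 -3.4 -1.2 14.3
-96.0 113.9 116.2 -4.5 -6.5 13.2
-92.0 113.4 115.4 -4.2 -3.1 14.6
-88.0 112.9 114.7 -3.9 1.4 14.7
-84.0 112.4 114.2 -3.7 1.3 14.6
-80.0 111.9 114.2 -5.1 -4.5 14.7
-76.0 111.4 113.8 -5.2 -4.8 16.0
-72.0 111.0 113.0 -4.3 0.9 15.9
-68.0 110.6 112.6 -3.8 0.6 15.9
-64.0 110.2 112.4 -4.6 0.4 17.2
-60.0 109.9 112.4 -4.8 -6.4 16.2
-56.0 109.6 112.0 -4.6 -2.5 17.4
-52.0 109.4 111.5 -3.2 -0.0 16.6
-48.0 109.0 111.2 -4.3 1.5 17.4
-44.0 108.9 111.2 -4.9 -4.2 16.4
-40.0 108.7 111.1 -5.5 -5.0 15.2
-36.0 108.5 110.6 -4.1 -0.7 15.9
-32.0 108.3 110.5 -5.4 -0.3 15.9
-28.0 108.0 110.5 -4.8 -0.6 18.9
-24.0 108.2 110.6 -4.7 -7.0 15.2
-20.0 108.1 110.5 -5.0 -5.2 16.4
-20 108.06992561652544 23.9
```

Run:
```python
from roll import *
f0=np.load("f0.npy")
s,z=run(-20,108.07,107,4,17.5,f0)
print(s,z,robot.get_clock()); np.save("sz.npy",[s,z])
```

```text
-20.0 108.1 110.5 -5.0 -5.2 16.4
-16.0 108.0 110.4 -4.3 -1.6 18.8
-12.0 108.0 110.5 -5.4 -0.6 18.8
-8.0 108.1 110.5 -4.5 -1.8 17.6
-4.0 108.1 110.5 -4.8 -6.2 15.9
0.0 108.1 110.5 -3.9 -4.1 18.7
4.0 108.1 110.5 -3.4 -1.0 17.9
8.0 108.2 110.5 -4.9 0.2 18.3
12.0 108.2 110.5 -3.7 -3.3 16.7
16.0 108.1 110.5 -5.7 -6.6 16.1
20.0 108.1 110.5 -4.2 -2.3 18.2
24.0 108.1 110.5 -4.0 -0.6 18.3
28.0 108.1 110.5 -5.0 -0.6 18.4
32.0 108.1 110.5 -5.5 -5.9 18.5
36.0 108.2 110.6 -4.0 -7.7 16.2
40.0 108.0 110.4 -4.5 -1.7 17.5
44.0 107.9 110.0 -4.8 0.6 16.7
48.0 107.7 109.7 -4.1 1.0 15.7
52.0 107.4 109.7 -4.4 -4.4 16.2
56.0 107.1 109.4 -4.0 -5.2 17.6
60.0 106.9 108.7 -3.8 0.2 16.0
64.0 106.6 108.4 -3.4 1.1 14.8
68.0 106.2 108.1 -3.6 -0.2 16.1
72.0 105.8 108.0 -4.3 -6.5 16.7
76.0 105.4 107.6 -4.1 -3.7 15.3
80.0 105.0 106.9 -3.8 0.9 15.1
84.0 104.5 106.4 -3.9 1.7 14.9
88.0 104.0 106.1 -4.9 -0.3 16.3
92.0 103.5 106.0 -4.8 -5.6 18.3
96.0 103.2 105.4 -3.7 -2.2 17.3
100.0 102.8 104.7 -3.5 1.1 16.1
104.0 102.3 104.2 -2.9 1.9 16.2
107.0 102.1 103.9 -4.1 2.3 15.0
107.0 102.0 103.9 -3.6 2.5 16.1
107 101.98875138663146 35.3
```

Run:
```python
from h import *
robot.movel([*xy(107),150],vel=60)
robot.move_pose([479.5,296,180],q(-166.1)); robot.sleep(.2)
p=robot.camera("top"); A=pts(p,np.ones((480,640),bool))
for k in range(12):
    s=(k-5.5)*19; r=(A[:,:2]-C); a=r@D; b=r@[D[1],-D[0]]
    m=(abs(a-s)<7)&(abs(b)<27); print(k,m.sum(),np.median(A[m,2]).round(1))
print(robot.get_clock(),robot.get_finger_gap(),robot.get_force(),robot.get_wrist_torque(),robot.get_eef_pos())
# roller body in hand
B=A[(np.hypot(A[:,0]-479.5,A[:,1]-296)<75)]
b=B[(B[:,2]>138)&(B[:,2]<160)]; print(len(b),cv2.minAreaRect(b[:,:2].astype(np.float32)),np.median(b,0))
M=np.c_[b[:,:2]-b[:,:2].mean(0),np.ones(len(b))]; print("plane",np.linalg.lstsq(M,b[:,2],rcond=None)[0])
i=p["pixels"][210:350,130:480,::-1]; cv2.imwrite("pics/f.png",cv2.resize(i,(700,280)))
s=robot.camera("scene")["pixels"][180:340,200:400,::-1]; cv2.imwrite("pics/g.png",cv2.resize(s,(600,480)))
```

```text
0 194 32.0
1 196 29.4
2 197 27.7
3 199 26.6
4 195 25.7
5 192 25.9
6 196 25.8
7 192 25.8
8 197 25.2
9 195 23.6
10 193 21.5
11 194 19.7
37.7083 29.11302334691166 [-0.69385656  0.4517013  -4.53358373] [-0.05873604  0.02438066  0.02028651] [479.65085024 295.25171237 179.87805837]
928 ((480.26629638671875, 294.762451171875), (66.5090103149414, 94.70364379882812), 13.313007354736328) [482.69230092 268.61689744 151.17659748]
plane [8.69165455e-03 3.05846077e-05 1.51187446e+02]
```

View pics/f.png

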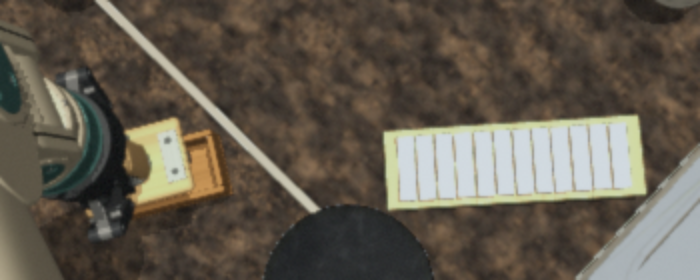

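View pics/g.png

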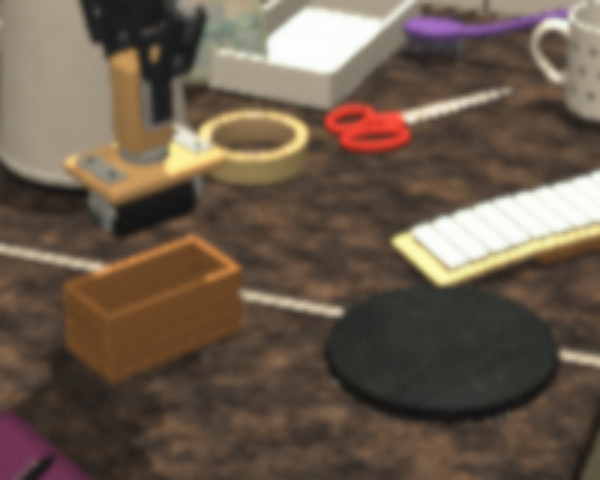

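The picture shows an even tile strip and the roller upright in the hand over the stand. Tile 1 read the smallest drop, and there is time, so I'll press it once more.

Run:
```python
from roll import *
robot.move_pose([*xy(-106),150],q(92.1)); robot.movel([*xy(-106),120],vel=60); robot.sleep(.25)
f0=np.mean([robot.get_force() for _ in range(6)],0); print(f0,robot.get_clock())
z=117.
robot.movel([*xy(-106),z],vel=20)
run(-106,z,-100,3,18.5,f0)
robot.movel([*xy(-100),150],vel=60)
robot.move_pose([479.6,296.2,150],q(-166.1)); robot.sleep(.2)
e=robot.get_eef_pos(); print(e,robot.get_clock())
```

```text
[-0.40006701 -0.27480383 -3.42623681] 40.3167
-106.0 117.0 117.1 0.9 0.2 1.0
-106.0 116.4 116.9 -0.1 0.7 4.1
-106.0 115.8 116.9 -1.9 2.1 8.9
-106.0 115.2 116.8 -1.7 2.1 11.2
-103.0 114.7 116.4 -2.8 1.0 12.5
-100.0 114.0 116.1 -3.1 2.5 14.6
-100.0 113.8 116.0 -2.7 1.3 14.7
-100.0 113.6 116.0 -3.4 1.8 16.3
[480.10647202 295.31158692 150.04259416] 45.0583
```

Run:
```python
from h import *
c=[479.3,297]
robot.movel([*c,150],vel=40); robot.movel([*c,98],vel=60); robot.sleep(.2)
f0=robot.get_force(); print(f0,robot.get_eef_pos(),robot.get_clock())
z=98.
while z>92.5:
    z-=.7; robot.movel([*c,z],vel=20); f=robot.get_force()-f0
    if f[2]>5: break
print(z,f,robot.get_eef_pos())
robot.release(); robot.sleep(.2); robot.movel([*c,200],vel=100)
p=robot.get_eef_pos(); robot.move_pose([350,0,300],q(-166.1)); robot.sleep(.3)
p=robot.camera("top"); A=pts(p,np.ones((480,640),bool))
B=A[np.hypot(A[:,0]-480,A[:,1]-296)<80]
for lo,hi in((60,75),(45,58),(130,150)):
    b=B[(B[:,2]>lo)&(B[:,2]<hi)]; print(lo,len(b),cv2.minAreaRect(b[:,:2].astype(np.float32)),np.median(b[:,2]))
print(robot.get_clock(),robot.get_force()); cv2.imwrite("pics/i.png",p["pixels"][120:360,100:560,::-1])
```

```text
[ 0.31365176  0.37209237 -3.39050039] [479.69627902 297.1694264   98.52107297] 46.525
93.79999999999998 [-2.74608658 -2.21511112  6.14653692] [479.30043975 296.97080088  94.42794774]
60 1223 ((479.6175231933594, 297.86456298828125), (66.47148132324219, 96.57279205322266), 14.101872444152832) 65.91064225170464
45 225 ((478.811279296875, 295.13287353515625), (63.367488861083984, 117.22498321533203), 13.504142761230469) 53.066709335052224
130 356 ((479.48199462890625, 297.30096435546875), (30.485198974609375, 36.163028717041016), 13.589204788208008) 141.5552360097488
51.6583 [ 0.35382867 -0.30308165 -1.17233788]
```

View pics/i.png

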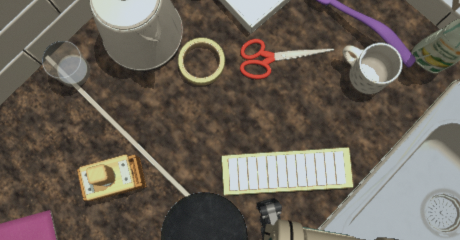

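The picture shows the roller seated in its stand at (110,178), at the heights it had at the start. The strip at (288,170) is even, and the bystanders are where they were.

```bash
python3 -c "
from plant import robot
print(robot.sign_off())"
```

```text
the job is handed in; nothing more can be done
None
```

I rolled the strip end to end at about 15–19 N and every tile looks bedded from force and depth readings; the roller is back upright in its stand, the other things look undisturbed, and the job is handed in at about 52 s (the judge's verdict was not shown).

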